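# Twist a stuck strainer cup out of its filter bowl

### The arm

A 6-joint arm with a two-finger parallel gripper is mounted at the origin on a cart in front of the work surface, level with it; the furniture and walls round the work are solid. World frame = base frame: x ahead of the robot, y to its left, z up, the work surface at z = 0. Lengths are in mm, angles in degrees, forces in N, time in s.
With the tool pointing down it reaches from about 300 to 1000 mm from the base axis. Payload 5.1 kg.
Tool frame: the origin (TCP) lies between the finger pads; the fingertips stand 11 mm ahead of it and the grasp point (between the pads) lies 8 mm behind it (manip.tip_extent is the distance from the TCP to the fingertips, in mm); z points along the fingers, y is the direction in which the jaws open and shut (so a half turn about z gives the same grasp; the last joint's range is limited). The gripper opens to 95 mm and grips with 3 to 60 N. Pads are 20 mm wide; open, the fingers measure 119 mm over their backs; the gripper's body (75 mm by 180 mm) begins 59 mm behind the grasp point.
Start: joints at [65.283, 7.093, 94.555, -0, 78.352, -4.733], TCP at [222.171, 610.839, 225.656] pointing down, gripper open.
Joint ranges: [-149.61, 149.61], [-58.7, 133.49], [1.44, 155.28], [-77.14, 257.14], [18.33, 153.61], [-166.67, 166.67]. Speed limits (degrees/s): [147.25, 147.25, 180, 180, 180, 180].

### API

Orientations are given as a 3x3 rotation matrix whose columns are the frame's x, y, z axes.
In Python, from cell import manip, effector, solver, status, eyes, models gives the robot as it stands. The module is installed in compiled form; this text tells all that it offers. Calls block until the motion is done:
- manip.move_pose(position, orientation): joint-space move of the TCP to a pose.
- manip.line_to(position, rot=None, vel=150, threshold=None): straight line of the TCP; rot=None keeps the orientation; vel is the mean speed in mm/s. With threshold (N) it stops when the force on the tool has changed by that much, and returns True; else False.
- manip.goto_joints(angles): joint-space move.
- effector.move_gripper(opening): finger opening in mm; the grip force is fixed at half the most; returns when the fingers have stopped.
- manip.wait(seconds).
- solver.inverse_kinematics(position, orientation): joint angles nearest the present ones, or None.
- status.state(): the state.
- eyes.camera(name): name is "scene" or "top" or "wrist"; returns a dict with "img" (384x512x3 uint8, red, green, blue), "fx", "fy", "cx", "cy" (pixels), "k1" (the pictures are not rectified: a ray, as slopes to the right and down, at radius r is drawn at 1 + k1 r^2 times it, then the intrinsics apply), "position" and "attitude" of the camera in the world. Camera axes: x right, y down, z forward; pixel columns grow to the right and rows downward; lengths in mm; the calibration is good to about 2 mm. A picture is of the moment at which its call begins. There is no depth.
A pose or a line that the arm cannot do raises manip.PlanningError and nothing moves.
- manip.hand_in(): hands the job in, once; it reports no verdict.
Trained networks look in the newest picture that a camera, given by its name, has taken for a name from the list of things; names that differ only in an ending like _2 or _b are one class to them, and where a whole thing is asked for, a point or a joint stands for the part that bears it (a point fixed in the world has none). Each returns a list of dicts, best first, with "confidence" (0 to 1); they miss things now and then, are a little off and sometimes report something else, mostly with a low value. They report only what shows in the picture. A call takes as long as a camera call.
- models.search_frame(camera, name): "bbox" ([left, top, right, bottom] in pixels, round what is visible of it).
- models.regions_of(camera, name): "mask" (384x512 bool, what is visible of it) and "bbox" ([left, top, right, bottom] in pixels, round what is visible of it).
- models.tip_of(camera, name): "uv" ([column, row] in pixels: a listed point, or the origin of a listed thing).
The state is a dict: "t": time; "joint_positions": joint angles; "dq": joint speeds; "tau": joint torques, N m; "eef_pos": TCP position; "eef_rot": TCP orientation; "wrist_force": force on the tool from outside, world axes, zero at the start; "wrist_torque": the same for the moment, N m; "opening": finger opening in mm.
Only numpy, scipy, OpenCV 4.12 (cv2) and the standard library are available. Lean on these libraries where they do the work, as an engineer would, in place of code of your own. Each camera call takes 0.05 s, during which the arm holds its last target.

### The job

The strainer cup is stuck in the sprung lip of the filter bowl: grip it by its collar, no harder than about 35 N because the thin collar dents, and turn it steadily while you pull it slowly up and out, so that the bowl stays down in its hexagonal socket. Then stand the strainer upright on the floor of the steel drip tray, set down gently and not dropped, and let go of it. Leave the bowl seated and the other things where they are.

Things in the scene. Friction and masses are not known exactly. Their poses are not given: they have to be found in the camera images.
- strainer_collar (a point): Centre of the strainer cup's open collar, half-way up it, 78 mm above the foot; z up along the axis. Collar: outside diameter 62 mm, wall 3 mm, from 62 to 94 mm above the foot, 32 mm deep inside down to a perforated plate. Below it a flange 76 mm in diameter (58 to 62 mm). The collar is all that stands proud of the bowl; grip it across the outside or from inside
- strainer_foot (a point): Centre of the underside of the strainer cup, a steel cup 94 mm high, about 0.18 kg. From here up: slotted basket 50 mm in diameter (to 36 mm), a cone, a smooth land 62 mm in diameter (42 to 58 mm), then flange and collar. It starts standing on the floor inside the bowl, its flange just above the mouth
- bowl_mouth (a point): Centre of the bowl's mouth, 81 mm above bowl_base. A sprung lip just below it grips the strainer's land with about 16 N of friction: a straight pull lifts bowl and strainer together. Friction opposes the sliding, so 1 rad or more of turn, either way, spread over the first 10 mm of lift frees it; past 10 mm it is loose. After 60 mm of lift the foot is above the mouth
- bowl_base (a point): Centre of the underside of the aluminium filter bowl, about 0.6 kg, loose; z up along its axis. A hexagonal boss (56 mm across flats, 18 mm high) under a ribbed round body 80 mm in diameter, 85 mm at the mouth. The boss stands in the socket, which keeps the bowl from turning but does not hold it down. The strainer's foot starts 24 mm above this point
- socket_floor (a point): Centre of the floor of the bench socket, on which the bowl stands: a dark steel plate, 110 x 110 x 8 mm, screwed down, with a hexagonal steel wall 14 mm high round the bowl's boss (1 mm of play on each side). This point is 8 mm above the work surface; z up
- tray_floor (a point): Centre of the floor of the drip tray, 3 mm above the work surface; z up, x and y along the tray's sides. Fixed square steel tray, 114 mm inside, 120 mm outside, walls 14 mm high. A spring stands in its corner at x = +38, y = +38 mm; the rest of the floor is free. Between the places of tray and socket a white tool tube of the room juts out 100 to 155 mm above the work surface (world x beyond 0.52 m, y about -0.14 m)
- relief_spring: Steel coil spring standing in the tray's corner, 28 mm in diameter, 55 mm high; origin at its underside; not to be moved
- tub: Round white grease tub with a blue lid, 68 mm in diameter, 52 mm high; origin at its underside; not to be moved
- locker: Small red bottle with a white nozzle, 24 x 40 x 94 mm, standing; origin at its underside; not to be moved
- cover: Flat die-cast cover plate, 64 x 96 x 12 mm; origin at its underside; not to be moved
- marker: Black and white marker pen, 120 mm long, 13 mm thick, lying; origin at its underside; not to be moved

How it is judged:
By the outcome, as a careful person would: the job done as asked, in the order asked, and still so for the second after the job is handed in, with the robot touching nothing.
It also fails if it takes over 51 s, if anything falls off the work surface, if the arm or the gripper's body presses on something with over 40 N, if the wrist force passes 120 N, or if a joint passes its speed limit or range.

## Working session

There is one attempt and no reset: what is moved stays moved. The work goes in short steps, each a Python script; the robot and the scene stay as the last script left them, time stands still between calls to the robot, and variables do not carry over. Pictures are saved under pics/ and viewed, and the job is handed in when it is done.

```bash
mkdir -p pics; cat > h.py <<'E'
import numpy as np, cv2
from cell import manip, effector, solver, status, eyes, models
def snap(n,f=None):
    c=eyes.camera(n)
    if f: cv2.imwrite('pics/'+f,c['img'][:,:,::-1])
    return c
def ray(c,uv):
    K=np.array([[c['fx'],0,c['cx']],[0,c['fy'],c['cy']],[0,0,1.]])
    x,y=((uv[0]-c['cx'])/c['fx'],(uv[1]-c['cy'])/c['fy'])
    p=cv2.undistortPoints(np.array([[uv]],float),K,np.array([c['k1'],0,0,0.]))[0,0]
    d=np.array(c['attitude'])@np.array([p[0],p[1],1.]); return np.array(c['position']),d/np.linalg.norm(d)
def atz(c,uv,z):
    o,d=ray(c,uv); return o+d*(z-o[2])/d[2]
def proj(c,P):
    R=np.array(c['attitude']);p=R.T@(np.array(P,float)-c['position']);x,y=p[:2]/p[2];s=1+c['k1']*(x*x+y*y)
    return np.array([c['fx']*x*s+c['cx'],c['fy']*y*s+c['cy']])
def tri(rs):
    A=np.zeros((3,3));b=np.zeros(3)
    for o,d in rs:
        M=np.eye(3)-np.outer(d,d);A+=M;b+=M@o
    return np.linalg.solve(A,b)
E
python3 - <<'E'
from h import *
np.set_printoptions(precision=1,suppress=True)
C={n:snap(n,n+'1.png') for n in ('scene','top','wrist')}
for n in C: print(n,C[n]['position'],C[n]['fx'],C[n]['k1'],np.array(C[n]['attitude']).round(2).tolist())
for nm,z in (('strainer_collar',110),('bowl_mouth',89),('bowl_base',8),('strainer_foot',32),('socket_floor',8),('tray_floor',3),('relief_spring',3),('tub',0),('locker',0),('cover',0),('marker',0)):
    for n in ('scene','top'):
        for r in models.tip_of(n,nm)[:2]: print(nm,n,round(r['confidence'],2),np.array(r['uv']),atz(C[n],r['uv'],z))
s=status.state();print(s['t'],s['wrist_force'],s['opening'],s['eef_rot'])
E
```

```text
scene [-148.4 -702.4 1078.2] 365.09540852160256 0.011148979132007752 [[0.66, -0.54, 0.51], [-0.75, -0.5, 0.44], [0.02, -0.68, -0.74]]
top [ 336.1 -135.2 1081.4] 376.979636362327 -0.07287488669214964 [[-0.03, -0.98, 0.2], [-1.0, 0.03, 0.0], [-0.01, -0.2, -0.98]]
wrist [149.3 637.  382.8] 307.37261309675233 -0.06397010247084674 [[0.34, 0.9, 0.26], [0.94, -0.33, -0.1], [-0.0, 0.28, -0.96]]
strainer_collar scene 0.89 [268.1 218.6] [ 474.7 -250.5  110. ]
strainer_collar top 0.95 [294.9 207.2] [ 481.3 -236.6  110. ]
bowl_mouth scene 0.57 [264.8 221.4] [ 471.2 -240.1   89. ]
bowl_mouth top 0.74 [291.4 209.5] [ 478.5 -229.2   89. ]
bowl_base scene 0.31 [222.3 195.7] [506.9   3.5   8. ]
socket_floor scene 0.62 [262.5 218.9] [ 525.2 -188.4    8. ]
socket_floor scene 0.61 [262.7 232.2] [ 479.1 -228.4    8. ]
tray_floor scene 0.56 [221.7 203.6] [479.1 -20.4   3. ]
tray_floor top 0.71 [221.3 217.1] [474.8 -34.6   3. ]
relief_spring scene 0.54 [223.5 195.5] [513.9   4.    3. ]
relief_spring top 0.57 [206.5 200.5] [524.6   7.9   3. ]
tub scene 0.54 [181.5 162.4] [530.5 273.5   0. ]
tub top 0.67 [118.7 202. ] [528.1 268.4   0. ]
locker scene 0.51 [235.3 173.6] [637.3  56.1   0. ]
cover scene 0.91 [335.6 282.7] [ 489.5 -532.8    0. ]
cover top 0.78 [391.7 210.7] [ 478.5 -530.1    0. ]
marker scene 0.58 [292.6 268.5] [ 436.9 -396.5    0. ]
marker top 0.47 [348.  219.7] [ 456.5 -399.8    0. ]
1.25 [-0.3  1.4 -0.5] 94.9708296023218 [[-0.9  0.3 -0. ]
 [ 0.3  0.9  0. ]
 [ 0.   0.  -1. ]]
```

```bash
python3 - <<'E'
import cv2
for n in ('scene','top'):
    i=cv2.imread(f'pics/{n}1.png')[130:320,130:430]; cv2.imwrite(f'pics/{n}1c.png',cv2.resize(i,None,fx=2.6,fy=2.6,interpolation=cv2.INTER_CUBIC))
E
```

```text
(no output)
```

View pics/scene1.png

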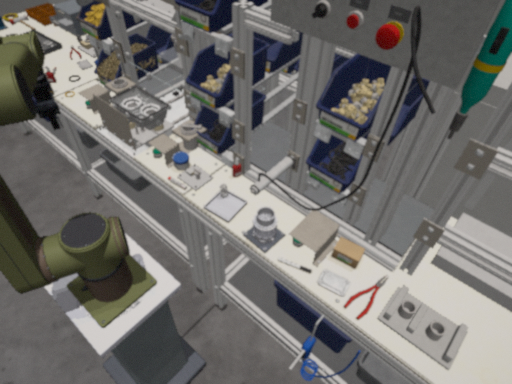

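View pics/top1.png

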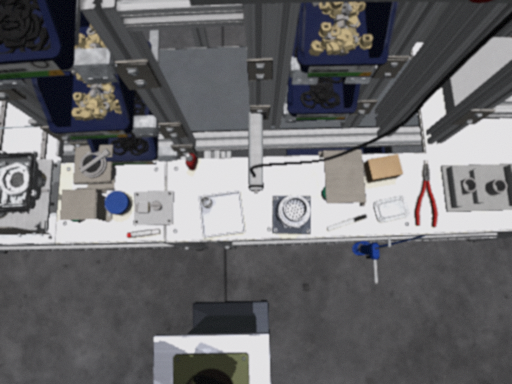

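View pics/scene1c.png

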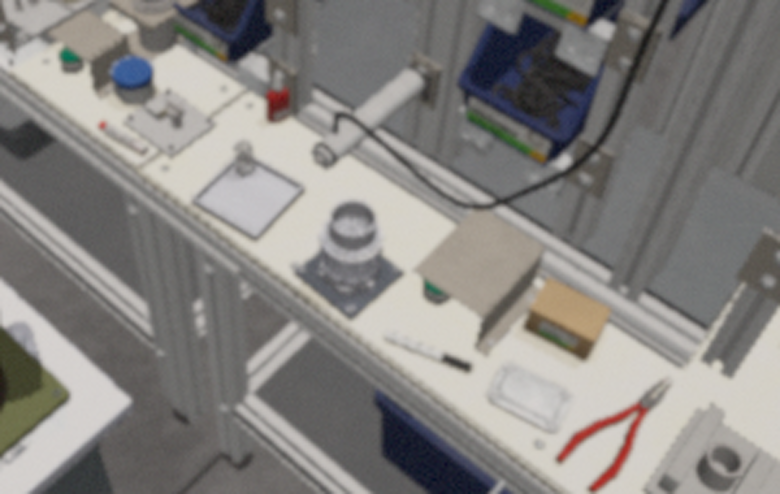

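View pics/top1c.png

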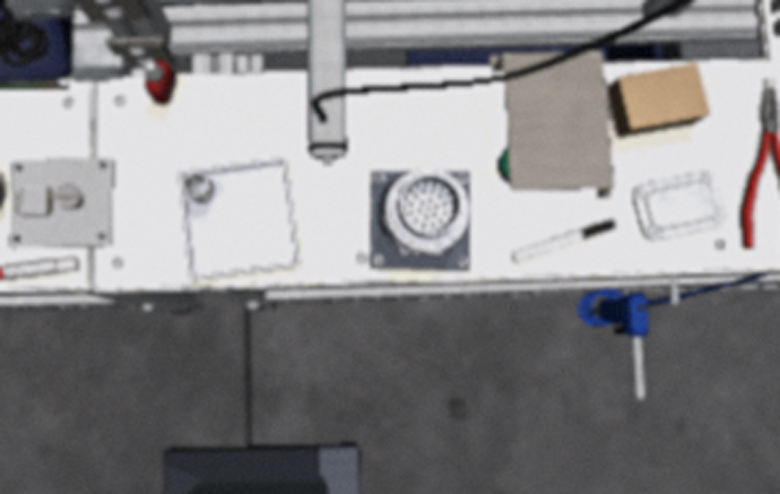

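```bash
python3 - <<'E'
from h import *
np.set_printoptions(precision=1,suppress=True)
s=snap('scene');t=snap('top')
for uv in ((315,209),(290,198),(340,200)):
    for z in (50,100,150,200,250,300):
        P=atz(s,uv,z); print(uv,z,P[:2],proj(t,P))
def R(phi):
    a=np.radians(phi);return np.array([[np.cos(a),np.sin(a),0],[np.sin(a),-np.cos(a),0],[0,0,-1.]])
for phi in (-60,-46,0,46,60,70,90,110,134,180): print(phi,solver.inverse_kinematics([475,-235,300],R(phi)))
E
```

```text
(315, 209) 50 [ 664.2 -321.2] [319.2 146.2]
(315, 209) 100 [ 624.7 -339.7] [329.9 154.2]
(315, 209) 150 [ 585.1 -358.3] [341.8 163.3]
(315, 209) 200 [ 545.6 -376.8] [355.2 173.4]
(315, 209) 250 [ 506.1 -395.4] [370.2 184.8]
(315, 209) 300 [ 466.6 -413.9] [387.4 197.9]
(290, 198) 50 [ 645.  -220.4] [284.3 153.6]
(290, 198) 100 [ 606.4 -243.8] [294.9 161.7]
(290, 198) 150 [ 567.9 -267.3] [306.8 170.8]
(290, 198) 200 [ 529.3 -290.7] [320.1 181. ]
(290, 198) 250 [ 490.7 -314.1] [335.1 192.6]
(290, 198) 300 [ 452.1 -337.6] [352.3 205.8]
(340, 200) 50 [ 764.3 -365.5] [332. 113.]
(340, 200) 100 [ 719.9 -381.8] [342.5 120.8]
(340, 200) 150 [ 675.5 -398.2] [354.3 129.5]
(340, 200) 200 [ 631.1 -414.6] [367.4 139.2]
(340, 200) 250 [ 586.8 -431. ] [382.3 150.3]
(340, 200) 300 [ 542.4 -447.4] [399.2 162.9]
-60 [-32.1 -10.3 104.5  -0.   85.8 117.9]
-46 [-32.1 -10.3 104.5  -0.   85.8 103.9]
0 [-32.1 -10.3 104.5  -0.   85.8  57.9]
46 [-32.1 -10.3 104.5  -0.   85.8  11.9]
60 [-32.1 -10.3 104.5  -0.   85.8  -2.1]
70 [-32.1 -10.3 104.5  -0.   85.8 -12.1]
90 [-32.1 -10.3 104.5  -0.   85.8 -32.1]
110 [-32.1 -10.3 104.5  -0.   85.8 -52.1]
134 [-32.1 -10.3 104.5  -0.   85.8 -76.1]
180 [ -32.1  -10.3  104.5   -0.    85.8 -122.1]
```

```bash
cat >> h.py <<'E'
def R(phi):
    a=np.radians(phi);return np.array([[np.cos(a),np.sin(a),0],[np.sin(a),-np.cos(a),0],[0,0,-1.]])
E
python3 - <<'E'
from h import *
np.set_printoptions(precision=1,suppress=True)
manip.move_pose([460,-120,300],R(46))
w=snap('wrist','w2.png')
rs={}
T=snap('top');S=snap('scene')
for nm,z in (('strainer_collar',110),('bowl_mouth',89),('socket_floor',8),('tray_floor',3),('relief_spring',3)):
    for n,c in (('wrist',w),('top',T),('scene',S)):
        for r in models.tip_of(n,nm)[:1]: print(n,nm,round(r['confidence'],2),np.array(r['uv']),atz(c,r['uv'],z))
print(status.state()['t'])
E
```

```text
wrist strainer_collar 0.89 [334.3 232.5] [ 479.8 -237.8  110. ]
top strainer_collar 0.89 [295.6 209.3] [ 475.7 -238.2  110. ]
scene strainer_collar 0.65 [267.2 216. ] [ 481.3 -241.1  110. ]
top bowl_mouth 0.71 [292.3 212.5] [ 470.4 -231.2   89. ]
scene bowl_mouth 0.52 [263.4 220.4] [ 471.3 -233.8   89. ]
top socket_floor 0.56 [291.9 214.3] [ 476.2 -237.7    8. ]
scene socket_floor 0.61 [263.6 231.9] [ 482.3 -230.     8. ]
top tray_floor 0.78 [221.1 216.3] [477.1 -34.1   3. ]
scene tray_floor 0.73 [224.8 205.8] [479.2 -37.    3. ]
wrist relief_spring 0.64 [229.2  65.2] [525.4   2.5   3. ]
top relief_spring 0.48 [207.5 203.8] [514.7   5.1   3. ]
scene relief_spring 0.52 [222.8 193.5] [519.6  13.6   3. ]
4.975
```

View pics/w2.png

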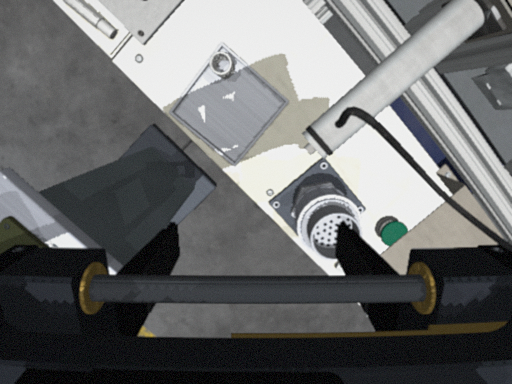

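```bash
python3 - <<'E'
import cv2
i=cv2.imread('pics/w2.png')
cv2.imwrite('pics/w2a.png',cv2.resize(i[30:180,160:300],None,fx=4,fy=4,interpolation=cv2.INTER_CUBIC))
cv2.imwrite('pics/w2b.png',cv2.resize(i[140:290,255:400],None,fx=4,fy=4,interpolation=cv2.INTER_CUBIC))
E
```

```text
(no output)
```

View pics/w2a.png

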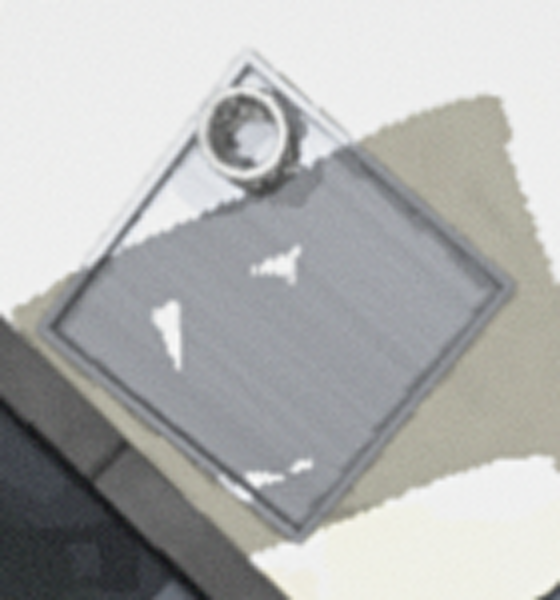

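View pics/w2b.png

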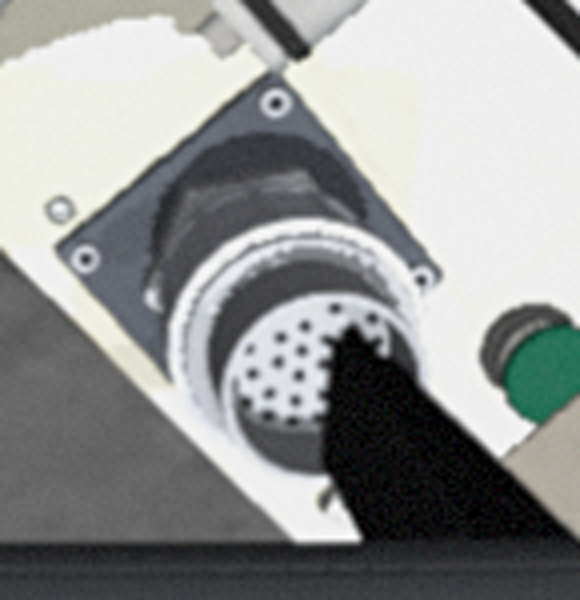

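```bash
python3 - <<'E'
from h import *
np.set_printoptions(precision=1,suppress=True)
w=eyes.camera('wrist')
f=lambda p,o:np.array(p)/4.+np.array(o)-.375
rim=[(220,385),(235,335),(265,305),(310,291),(360,297),(400,325),(232,425),(262,458),(300,474)]
P=np.array([atz(w,f(p,(255,140)),126)[:2] for p in rim])
from scipy.optimize import least_squares
r=least_squares(lambda v:np.linalg.norm(P-v[:2],axis=1)-31,[478,-238]);print('rim',r.x,r.fun)
r=least_squares(lambda v:np.linalg.norm(P-v[:2],axis=1)-v[2],[478,-238,31]);print('rim',r.x,r.fun)
Q=np.array([atz(w,f(p,(160,30)),15)[:2] for p in ((250,48),(517,286),(300,542),(38,328))])
print('tray',Q,Q.mean(0),np.linalg.norm(Q-np.roll(Q,1,0),axis=1))
pc=np.array([atz(w,f(p,(255,140)),8)[:2] for p in ((277,68),(440,275),(56,247))]); print('plate',pc,(pc[1]+pc[2])/2,np.linalg.norm(pc[1]-pc[0]),np.linalg.norm(pc[2]-pc[0]))
print(atz(w,f((248,133),(160,30)),58))
E
```

```text
rim [ 479.3 -234.9] [-0.3  0.5  0.6 -0.9 -2.1 -2.7 -1.7 -2.  -1.6]
rim [ 478.7 -233.1   29.1] [-0.1  0.5  0.7 -0.2 -0.5 -0.1 -0.9 -0.4  0.9]
tray [[ 539.6   27.8]
 [ 551.4  -90.8]
 [ 433.2 -102.4]
 [ 421.    15.8]] [486.3 -37.4] [119.2 119.2 118.8 118.9]
plate [[ 536.  -185.5]
 [ 529.4 -291.6]
 [ 429.5 -179.1]] [ 479.4 -235.4] 106.286292790081 106.70222919408027
[519.4   2.2  58. ]
```

```bash
python3 - <<'E'
from h import *
manip.move_pose([479,-235,190],R(46))
w=snap('wrist','w3.png')
r=models.tip_of('wrist','strainer_collar')
print([(x['confidence'],x['uv'],atz(w,x['uv'],110)) for x in r])
i=w['img'][:,:,::-1].copy()
for c in ((479,-235,126),):
    for a in np.linspace(0,2*np.pi,60):
        for rr in (31,28):
            u=proj(w,[c[0]+rr*np.cos(a),c[1]+rr*np.sin(a),126]); cv2.circle(i,tuple(int(round(v)) for v in u),0,(0,0,255),-1)
cv2.imwrite('pics/w3o.png',i)
print(status.state()['t'],status.state()['wrist_force'])
E
python3 -c "
import cv2
i=cv2.imread('pics/w3o.png');cv2.imwrite('pics/w3z.png',cv2.resize(i[130:320,150:350],None,fx=3,fy=3,interpolation=cv2.INTER_NEAREST))"
```

```text
[(0.63, [256.0, 206.1], array([ 478.76561526, -235.78743901,  110.        ]))]
5.8083 [-0.47548445  0.02810687 -0.33242597]
```

View pics/w3o.png

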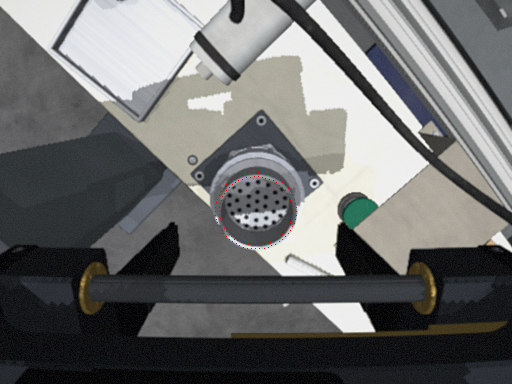

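View pics/w3z.png

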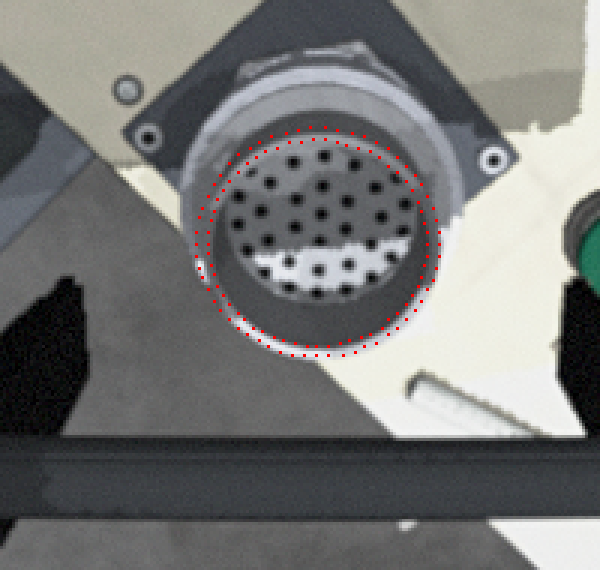

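```bash
python3 - <<'E'
from h import *
np.set_printoptions(precision=2,suppress=True)
def p(l):
    s=status.state();print(l,round(s['t'],2),s['eef_pos'],s['opening'],s['wrist_force'],s['wrist_torque'])
hit=manip.line_to([479,-235,110],vel=60,threshold=8);p(('down',hit))
if not hit:
    effector.move_gripper(50);p('grip')
    manip.wait(.3);p('grip')
    w=snap('wrist','w4.png')
E
```

```text
('down', False) 7.29 [ 479.34 -235.2   110.58] 95.25791393305738 [0.46 0.24 0.48] [-0.12  0.1   0.07]
grip 7.93 [ 478.92 -234.96  110.06] 62.04140450705148 [-0.9   0.01  1.24] [-0.04  0.19  0.02]
grip 8.23 [ 478.89 -234.96  109.99] 61.83998440677632 [-2.32  0.76  1.44] [-0.01  0.29 -0.02]
```

View pics/w4.png

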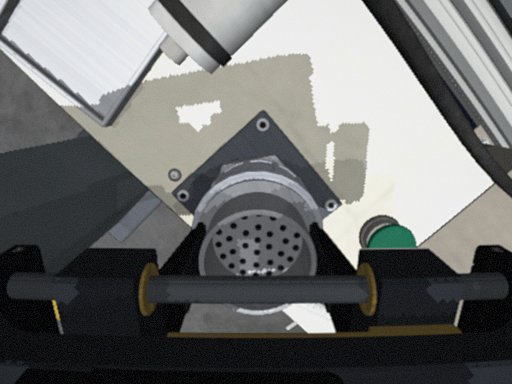

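The collar is held at 62 mm opening. Starting the turn with lift.

```bash
cat >> h.py <<'E'
def p(l):
    s=status.state();print(l,round(s['t'],2),s['eef_pos'].round(2) if hasattr(s['eef_pos'],'round') else s['eef_pos'],round(s['opening'],2),np.round(s['wrist_force'],2),np.round(s['wrist_torque'],2),np.round(np.degrees(np.arctan2(s['eef_rot'][1][0],s['eef_rot'][0][0])),1))
E
python3 - <<'E'
from h import *
manip.line_to([479,-235,113],rot=R(22),vel=3);p('seg1')
w=snap('wrist','w5.png'); snap('scene','s5.png')
E
```

```text
seg1 9.43 [ 478.55 -234.92  111.99] 61.52 [ 1.12 -1.68 -8.2 ] [-0.56 -0.11  0.41] 22.0
```

View pics/w5.png

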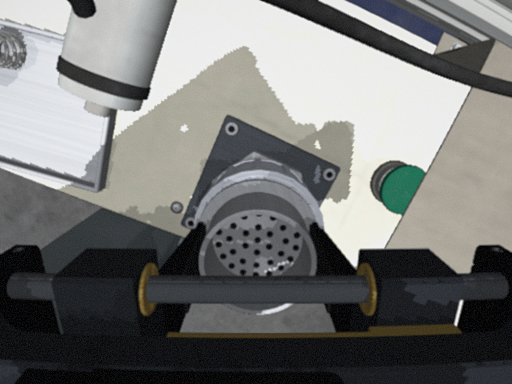

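```bash
python3 - <<'E'
from h import *
p('now')
manip.line_to([479,-235,123],rot=R(-70),vel=3.2);p('seg2')
w=snap('wrist','w6.png')
for k in range(3): manip.wait(.05);p('')
E
```

```text
now 9.53 [ 478.53 -234.83  112.06] 61.45 [ 1.34 -1.88 -9.72] [-0.56 -0.15  0.38] 22.0
seg2 12.81 [ 478.97 -234.97  122.91] 61.06 [ 0.37 -0.36 -1.51] [ 0.05  0.18 -0.02] -70.0
 12.91 [ 478.94 -234.94  122.89] 61.79 [-0.04  0.38 -1.76] [0.08 0.21 0.02] -70.0
 12.96 [ 478.95 -234.97  122.92] 61.66 [-0.27  0.47 -1.91] [0.03 0.17 0.  ] -70.0
 13.01 [ 478.96 -234.99  122.93] 61.61 [-0.38  0.34 -1.86] [ 0.07  0.11 -0.02] -70.0
```

View pics/w6.png

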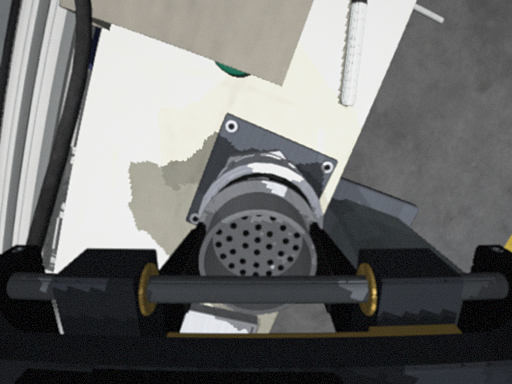

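```bash
python3 - <<'E'
from h import *
manip.line_to([479,-235,190],vel=35);p('up')
manip.line_to([479,-235,262],vel=90);p('up')
w=snap('wrist','w7.png');snap('scene','s7.png')
i=cv2.imread('pics/s7.png')[130:320,130:430]; cv2.imwrite('pics/s7c.png',cv2.resize(i,None,fx=2.6,fy=2.6,interpolation=cv2.INTER_CUBIC))
E
```

```text
up 15.07 [ 478.88 -234.93  189.75] 61.61 [ 0.34  0.04 -1.51] [-0.01  0.12 -0.05] -70.0
up 16.02 [ 478.64 -234.82  261.17] 61.76 [ 0.28  0.7  -1.34] [0.04 0.12 0.03] -70.0
```

View pics/s7c.png

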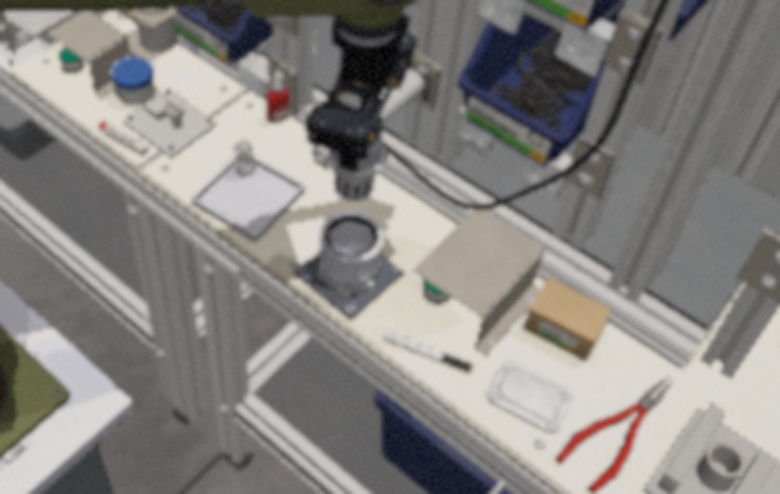

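View pics/w7.png

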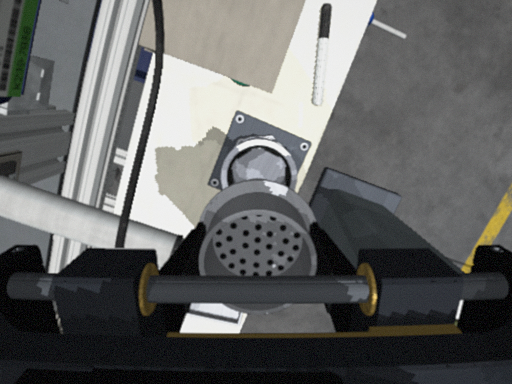

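```bash
python3 - <<'E'
from h import *
manip.line_to([475,-51,262],rot=R(-60),vel=120);p('over')
manip.line_to([475,-51,115],vel=90);p('low')
w=snap('wrist','w8.png');snap('scene','s8.png');snap('top','t8.png')
i=cv2.imread('pics/s8.png')[130:320,130:330]; j=cv2.imread('pics/t8.png')[130:320,130:330]
cv2.imwrite('pics/st8.png',cv2.resize(np.hstack([i,j]),None,fx=2,fy=2,interpolation=cv2.INTER_CUBIC))
E
```

```text
over 17.81 [475.04 -51.46 261.97] 61.59 [ 0.67 -0.32 -1.44] [0.06 0.19 0.02] -60.0
low 19.59 [475.47 -51.1  115.66] 61.48 [ 0.45  0.28 -1.53] [0.02 0.18 0.04] -60.0
```

View pics/st8.png

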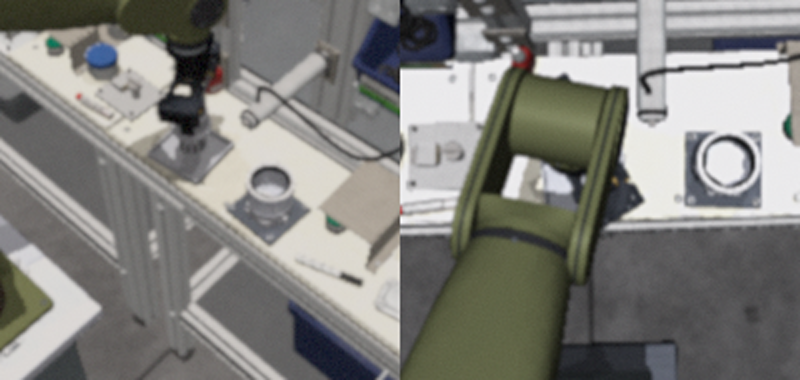

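View pics/w8.png

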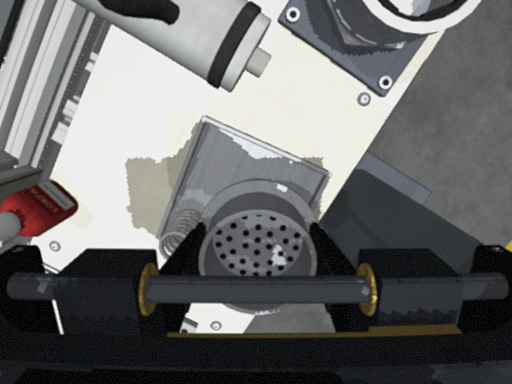

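```bash
python3 - <<'E'
from h import *
w=eyes.camera('wrist')
print(atz(w,(203,117),15),atz(w,(328,175),15))
manip.line_to([475,-51,88],vel=40);p('a')
hit=manip.line_to([475,-51,76],vel=6,threshold=3);p(('touch',hit))
manip.wait(.2);p('')
snap('wrist','w9.png');snap('scene','s9.png')
i=cv2.imread('pics/s9.png')[150:250,160:320];cv2.imwrite('pics/s9c.png',cv2.resize(i,None,fx=4,fy=4,interpolation=cv2.INTER_CUBIC))
E
```

```text
[549.54129623 -88.88700775  15.        ] [433.61265953 -99.64258047  15.        ]
a 20.62 [475.19 -51.05  88.14] 61.42 [-0.22 -0.12 -1.36] [ 0.    0.13 -0.02] -60.0
('touch', True) 21.81 [475.02 -51.03  81.  ] 61.61 [-0.29  0.21  4.7 ] [0.05 0.22 0.  ] -60.0
 22.01 [475.02 -51.02  81.  ] 61.57 [-0.33  0.4   5.73] [-0.04  0.15 -0.03] -60.0
```

View pics/s9c.png

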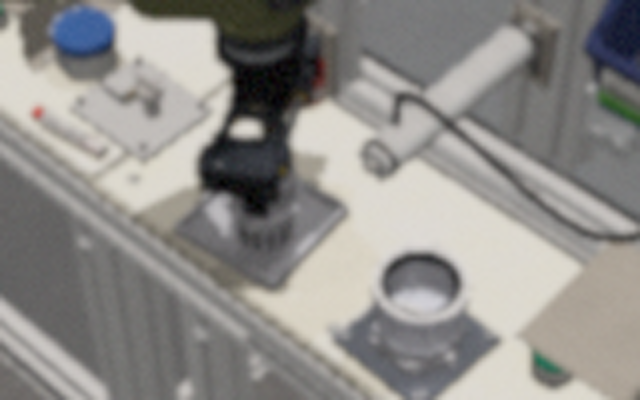

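```bash
python3 - <<'E'
from h import *
effector.move_gripper(94);p('open')
manip.line_to([475,-51,130],vel=50);p('up')
manip.line_to([475,-51,260],vel=130)
manip.move_pose([400,-160,330],R(60));p('view')
w=snap('wrist','w10.png');s=snap('scene','s10.png')
i=cv2.imread('pics/s10.png')[140:250,160:320];cv2.imwrite('pics/s10c.png',cv2.resize(i,None,fx=4,fy=4,interpolation=cv2.INTER_CUBIC))
for nm,z in (('strainer_foot',3),('strainer_collar',81),('bowl_mouth',89),('relief_spring',3)):
    for n,c in (('wrist',w),('scene',s)):
        for r in models.tip_of(n,nm)[:1]: print(n,nm,round(r['confidence'],2),np.array(r['uv']).round(1),atz(c,r['uv'],z).round(1))
E
```

```text
open 22.86 [473.85 -50.77  79.68] 93.64 [ 0.05 -0.1  -0.65] [-0.    0.16  0.04] -60.0
up 24.02 [474.68 -50.92 129.52] 93.91 [-0.66  0.7  -0.17] [0.03 0.16 0.05] -60.0
view 27.21 [ 399.99 -159.9   329.73] 93.8 [-0.41 -0.04  0.84] [-0.09  0.04  0.01] 60.0
scene strainer_foot 0.67 [223.5 206.6] [472.9 -36.2   3. ]
wrist strainer_collar 0.89 [260.9  59.9] [471.6 -47.5  81. ]
scene strainer_collar 0.68 [225.2 199.2] [457.1 -64.4  81. ]
wrist bowl_mouth 0.75 [335.4 187.4] [ 478.6 -237.7   89. ]
scene bowl_mouth 0.89 [266.3 217.6] [ 487.4 -233.3   89. ]
wrist relief_spring 0.64 [273.4  20.7] [520.1  -1.3   3. ]
```

View pics/s10c.png

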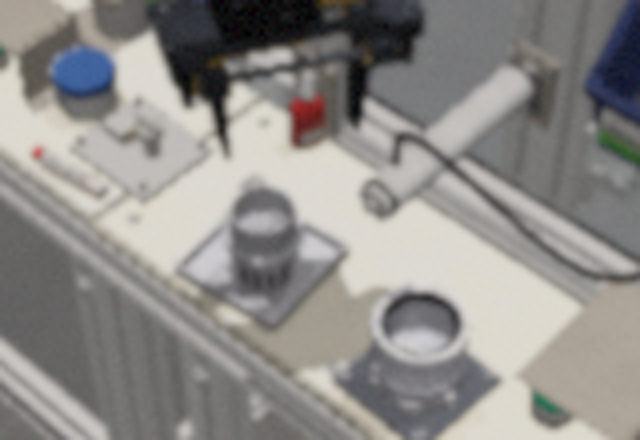

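View pics/w10.png

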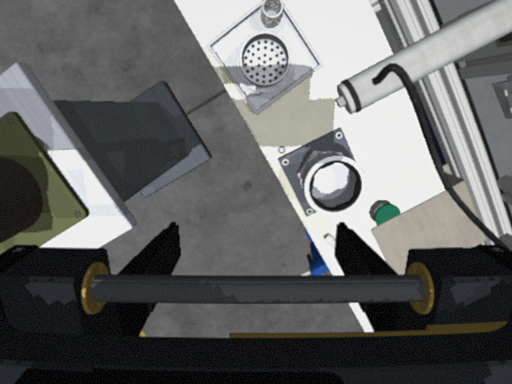

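```bash
python3 - <<'E'
from h import *
w=eyes.camera('wrist');i=w['img'][:,:,::-1].copy()
i=cv2.resize(i[110:230,260:400],None,fx=4,fy=4,interpolation=cv2.INTER_CUBIC)
for a in np.linspace(0,2*np.pi,60):
    u=(proj(w,[479+42.5*np.cos(a),-235+42.5*np.sin(a),89])-[260,110]+.375)*4
    cv2.circle(i,tuple(int(v) for v in u),1,(0,0,255),-1)
cv2.imwrite('pics/w11.png',i)
E
```

```text
(no output)
```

View pics/w11.png

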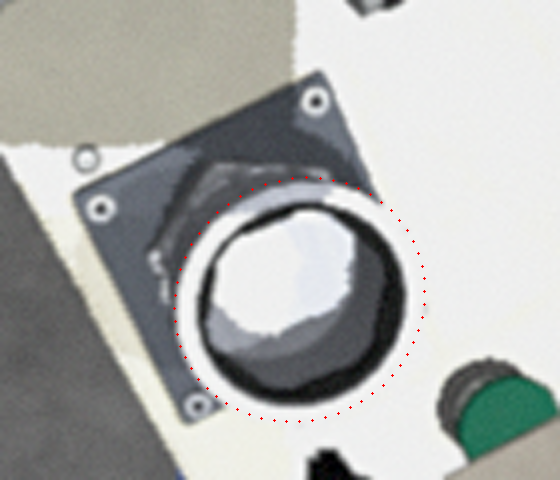

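The mouth circle computed for a seated bowl matches the image: its edge runs along the outside of the rim around pixel (300,300) of the zoomed picture. Handing in.

```bash
python3 - <<'E'
from h import *
manip.hand_in();p('done')
E
```

```text
the job is handed in; nothing more can be done
the job is handed in; nothing more can be done
```

The strainer is out of the bowl and standing upright on the drip tray floor, released. The bowl is still seated in its socket. I handed the job in at about 27 s; hand-in gives no verdict.

- **Grip and turn:** I gripped the collar across the outside at the fixed 30 N. I turned it about 116° over 13 mm of lift, in two segments. After that only the strainer's own weight (about 1.8 N) hung on the tool, with no turning moment left.
- **Placing:** I lowered it slowly onto the tray floor until contact. Contact came at the expected height, at about 6 N. I then let go and backed away.

**Last checks:**
- The pictures show the strainer upright and clear of the spring and tray walls.
- The bowl's mouth matches the outline computed for a seated bowl.
- I touched nothing else, and nothing looked moved in the pictures. I did not measure the tub, bottle, cover or marker again.

**Doubts and disagreements:**
- After the first turn segment the pull read 8 to 10 N. That is about the weight of bowl and strainer together, so the bowl may have risen by up to a millimetre before settling back. I did not see it lift.
- The scene camera's network put the collar about 20 mm from where the wrist camera and the arm's own position had it. I trusted the latter two, which agreed to about 4 mm.

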